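Take the brass gear out from under the shafts

ROBOT

A 6-joint arm with a two-finger parallel gripper is mounted at the origin on the work surface. World frame = base frame: x ahead of the robot, y to its left, z up, the work surface at z = 0. Lengths are in m, angles in rad, forces in N, time in s.
With the tool pointing down it reaches from about 0.3 to 0.875 m from the base axis. Payload 6.4 kg.
Tool frame: the origin (TCP) lies midway between the tips of the shut fingers; the grasp point (between the pads) lies 19 mm behind it; z points along the fingers, y is the direction in which the jaws open and shut (so a half turn about z gives the same grasp; the last joint's range is limited). The gripper opens to 88 mm and grips with 3 to 60 N. Pads are 18 mm wide; open, the fingers measure 123 mm over their backs; the gripper's body (75 mm by 187 mm) begins 45 mm behind the grasp point.
Start: joints at [-1.329, 0.181, 1.607, -0, 1.354, -0.206], TCP at [0.249, -0.518, 0.239] pointing down, gripper open.
Joint ranges: [-2.99, 2.99], [-0.89, 2.07], [0.3, 2.58], [-1.14, 4.28], [0, 2.63], [-3.12, 3.12]. Speed limits (rad/s): [2.57, 2.57, 3.01, 3.14, 3.14, 3.14].

INTERFACE

Orientations are given as a 3x3 rotation matrix whose columns are the frame's x, y, z axes.
In Python, from bench import env gives the robot as it stands.
- The arm moves only by the tool move_arm, never from a script. Its argument "targets" is a list of rows, each a list of 6 numbers: the shift along the tool's x, y, z in cm, then the turn, a rotation vector about the tool's x, y, z in degrees. In form: [[tx, ty, tz, rx, ry, rz], ...]. A call has 1 to 12 rows; each row is the pose to reach, as a shift and turn from the pose commanded when the call began, along the tool's axes at that moment; what a row does not reach only later rows make up. A row lasts 1/8 s, in which the tool goes at most 62.5 mm and 10.7 degrees, less where a joint would pass 70% of its speed; a pose out of reach is approached as far as the arm can. A call with a gripper value outside its range is refused whole. "hand" is the finger opening in cm, from 0 to 8.81, set as the call begins (left out, the last holds). The fingers move at their own pace and stop on an object; "force" is the grip in N (left out, the last holds). Time passes only in rows, so rows that repeat a pose let the fingers close. It gives the time, the measured TCP pose, the force and the opening at its end, in the units of the state.
- env.state(): the state, without advancing time (a new reading comes with each control period).
- env.get_image(name): name is "side" or "top" or "wrist"; returns a dict with "frame" (400x640x3 uint8, blue, green, red), "z_map" (400x640 float32, m along the optical axis (not along the pixel's ray), 0 where there is no reading), "mtx" (3x3 intrinsics, pixels), "extrinsics" (4x4, takes a point from world to camera coordinates). Camera axes: x right, y down, z forward; pixel columns grow to the right and rows downward; lengths in m; the calibration is good to about 2 mm. A picture is of the moment at which its call begins.
- env.finish_job(): hands the job in, once; it reports no verdict.
The state is a dict: "t": time; "joint_positions": joint angles; "qd": joint speeds; "tau": joint torques, N m; "tcp_pos": TCP position; "eef_rot": TCP orientation; "ft_force": force on the tool from outside, world axes, zero at the start; "wrist_torque": the same for the moment, N m; "width": finger opening in m.
Only numpy, scipy, OpenCV 4.12 (cv2) and the standard library are available. Lean on these libraries where they do the work, as an engineer would, in place of code of your own. Each camera call takes 0.05 s, during which the arm holds its last target. There are 200 camera calls.

TASK

Take the brass gear out of the open gear unit: first lift the two shafts that lie over it into their parking rests, red-sleeved shaft on the red rest and yellow-sleeved shaft on the yellow rest. With both parked, set the gear flat in the middle of the green tray, then put each shaft back in the pair of blue saddles it came from, just where it lay. Leave the jar, the screwdriver and the bearing alone.

Things in the scene. Friction and masses are not known exactly. Their poses are not given: they have to be found in the camera images.
- gear_unit: Fixed open gear unit: plate 180 (x) x 144 x 10 mm, four blue 90-degree V saddles 12 mm thick, 91 mm high, Vs 34 mm wide, at x = +-75, y = +-38 mm. Origin: centre of the underside, on the bench; x along the shafts (yaw within 0.25 rad of ahead), z up. A shaft in a saddle pair lies along x at y = +38 or -38, axis 84 mm up, collars outside the saddles with 11 mm play each way.
- shaft_red: Loose steel shaft, red sleeve round its middle. 14 mm diameter, 208 mm long; sleeve 20 mm diameter, 60 mm long (grip here); black collar 28 mm diameter, 12 mm thick at each end. Ends alike, about 0.25 kg. Origin on the axis at mid-length; x along the shaft, which may roll. Starts in one of the two saddle pairs of the gear unit, over the gear's rim, its middle within 4 mm of midway.
- shaft_yellow: Loose steel shaft, yellow sleeve round its middle. 14 mm diameter, 208 mm long; sleeve 20 mm diameter, 60 mm long (grip here); black collar 28 mm diameter, 12 mm thick at each end. Ends alike, about 0.25 kg. Origin on the axis at mid-length; x along the shaft, which may roll. Starts in one of the two saddle pairs of the gear unit, over the gear's rim, its middle within 4 mm of midway.
- gear: Loose brass gear, flat, hub up: toothed disc 85 mm diameter, 12 mm thick; on it a round hub 30 mm diameter, 28 mm tall (grip here from above, any direction; black mark on top). 40 mm tall in all, 0.5 kg. Origin: centre of the underside; z up. Starts on the unit's 10 mm plate within 6 mm of its centre, rim under both shafts.
- rest_red: Fixed red parking rest for the red shaft: base 150 x 60 x 8 mm, two 90-degree V saddles 12 mm thick at x = +-60 mm. Origin: centre of the underside, on the bench; x along the shaft (yaw within 0.25 rad of ahead), z up. A shaft in the Vs lies along x at y = 0, its axis 60 mm above the origin. Vs 34 mm wide at the top, saddles 67 mm high.
- rest_yellow: Fixed yellow parking rest for the yellow shaft: base 150 x 60 x 8 mm, two 90-degree V saddles 12 mm thick at x = +-60 mm. Origin: centre of the underside, on the bench; x along the shaft (yaw within 0.25 rad of ahead), z up. A shaft in the Vs lies along x at y = 0, its axis 60 mm above the origin. Vs 34 mm wide at the top, saddles 67 mm high.
- tray: Fixed green open tray for the gear, 130 x 130 mm outside, 12 mm high, walls 4 mm, floor 4 mm thick. Origin: centre of the underside, on the bench; z up.
- grease_jar: Bystander: loose amber jar with black cap, 60 mm diameter, 75 mm tall. Origin: centre of the underside. Leave alone.
- screwdriver: Bystander: loose screwdriver with orange handle lying on the bench, 200 mm long, 26 mm thick. Origin: underside at its middle. Leave alone.
- bearing: Bystander: loose steel ball bearing ring, 52 mm outside, 24 mm hole, 15 mm high. Origin: centre of the underside. Leave alone.
Things that resemble listed ones, but are neither listed nor needed, are in the scene too. What is shaped like the shaft_red but pink is not meant.

How it is judged:
On the way, in this order (a step that is already met when the one before it is completed fails the run):
1. both shafts lie released in the parking rests of their own colour, while the gear is still in the gear unit (x of shaft_red in the frame of rest_red between -0.025 and 0.025 m and y of shaft_red in the frame of rest_red between -0.008 and 0.008 m and z of shaft_red in the frame of rest_red between 0.054 and 0.066 m and angle between the x axis of shaft_red and the x axis of rest_red, either way round below 0.12 rad and linear speed of each of shaft_red, shaft_yellow below 0.02 m/s and contact force between each of shaft_red, shaft_yellow and the fingers below 0.3 N and x of shaft_yellow in the frame of rest_yellow between -0.025 and 0.025 m and y of shaft_yellow in the frame of rest_yellow between -0.008 and 0.008 m and z of shaft_yellow in the frame of rest_yellow between 0.054 and 0.066 m and angle between the x axis of shaft_yellow and the x axis of rest_yellow, either way round below 0.12 rad and distance of gear from where it was at the start of the episode below 0.015 m), for 0.2 s.
2. the gear lies in the middle of the tray, released, while both shafts are still parked (horizontal distance between gear and tray below 0.015 m and z of gear in the frame of tray between 0 and 0.008 m and angle between gear's own z axis and vertical below 0.1 rad and linear speed of each of gear, shaft_red, shaft_yellow below 0.02 m/s and contact force between each of gear, shaft_red, shaft_yellow and the fingers below 0.3 N and x of shaft_red in the frame of rest_red between -0.025 and 0.025 m and y of shaft_red in the frame of rest_red between -0.008 and 0.008 m and z of shaft_red in the frame of rest_red between 0.054 and 0.066 m and angle between the x axis of shaft_red and the x axis of rest_red, either way round below 0.12 rad and x of shaft_yellow in the frame of rest_yellow between -0.025 and 0.025 m and y of shaft_yellow in the frame of rest_yellow between -0.008 and 0.008 m and z of shaft_yellow in the frame of rest_yellow between 0.054 and 0.066 m and angle between the x axis of shaft_yellow and the x axis of rest_yellow, either way round below 0.12 rad), for 0.2 s.
At the end, for the whole second after the job is handed in: The gear lies flat in the green tray, its centre within 15 mm of the tray's; each shaft lies at rest in the pair of blue saddles it came from, within 12 mm of where it was at the start and in line with the saddles (0.1 rad) (horizontal distance between gear and tray below 0.015 m and z of gear in the frame of tray between 0 and 0.008 m and angle between gear's own z axis and vertical below 0.1 rad and linear speed of each of gear, shaft_red, shaft_yellow below 0.02 m/s and distance of each of shaft_red, shaft_yellow from where it was at the start of the episode below 0.012 m and angle between the x axis of each of shaft_red, shaft_yellow and the x axis of gear_unit, either way round below 0.1 rad); the robot touches nothing.
It fails at once if the jar is moved by more than 20 mm (distance of grease_jar from where it was at the start of the episode above 0.02 m).
It fails at once if the screwdriver is moved by more than 20 mm (distance of screwdriver from where it was at the start of the episode above 0.02 m).
It fails at once if the bearing is moved by more than 20 mm (distance of bearing from where it was at the start of the episode above 0.02 m).
It also fails if it takes over 131 s, if anything falls off the work surface, if the arm or the gripper's body presses on something with over 40 N, if the wrist force passes 120 N, or if a joint passes its speed limit or range.

## Working session

There is one attempt and no reset: what is moved stays moved. The work goes in short steps, Python scripts to look and compute and a tool call to move; the robot and the scene stay as the last step left them, time stands still between calls to the robot, and variables do not carry over. Pictures are saved under pics/ and viewed, about 12 in all and at most 16, crops included, and the job is handed in when it is done.

Besides the shell and the picture viewer there is one more tool, called after "Emit:" as name(argument=value, ...), one argument or row to a line, values as JSON. move_arm: Moves the arm, as the interface text tells. Its arguments: {"type":"object","properties":{"targets":{"type":"array"},"hand":{"type":"number"},"force":{"type":"number"}},"required":["targets"]}

```bash
ls; mkdir -p pics; python3 - <<'E'
from bench import env
import cv2, numpy as np
print(env.state())
for n in ("top","side"):
    im=env.get_image(n); cv2.imwrite(f"pics/{n}0.png",im["frame"]); np.savez(f"{n}0.npz",**im)
    print(n,im["mtx"].round(1).tolist(),im["extrinsics"].round(3).tolist(), (im["z_map"]>0).mean())
E
```

```text
pics
{'t': 0.0, 'joint_positions': array([-1.32929545e+00,  1.81522957e-01,  1.60798493e+00,  4.24693720e-06,
        1.35376395e+00, -2.06319272e-01]), 'qd': array([ 0.00101802,  0.00101432, -0.00032459,  0.00025319, -0.00109822,
        0.00093524]), 'tau': array([-9.31506220e-04, -4.33878386e+01, -3.41848111e+01,  7.00484309e-02,
        3.85564961e-02, -1.13473868e-04]), 'tcp_pos': array([ 0.2488569 , -0.51778601,  0.23783144]), 'eef_rot': array([[ 9.01393591e-01,  4.33000504e-01, -3.97568144e-04],
       [ 4.33000547e-01, -9.01392181e-01,  1.63145059e-03],
       [ 3.48054113e-04, -1.64272633e-03, -9.99998590e-01]]), 'ft_force': array([-0.70946422, -0.05082397, -0.16028074]), 'wrist_torque': array([ 0.03855208,  0.00702789, -0.02413095]), 'width': 0.08796410265197169}
top [[440.3, 0.0, 314.9], [0.0, 440.3, 192.2], [0.0, 0.0, 1.0]] [[-0.03, -0.999, -0.034, 0.039], [-0.997, 0.033, -0.066, 0.536], [0.067, 0.032, -0.997, 1.044], [0.0, 0.0, 0.0, 1.0]] 0.99576171875
side [[461.5, 0.0, 316.9], [0.0, 461.5, 205.8], [0.0, 0.0, 1.0]] [[-0.777, -0.629, 0.021, 0.418], [-0.39, 0.456, -0.8, 0.251], [0.494, -0.63, -0.599, 1.087], [0.0, 0.0, 0.0, 1.0]] 0.995859375
```

View pics/top0.png

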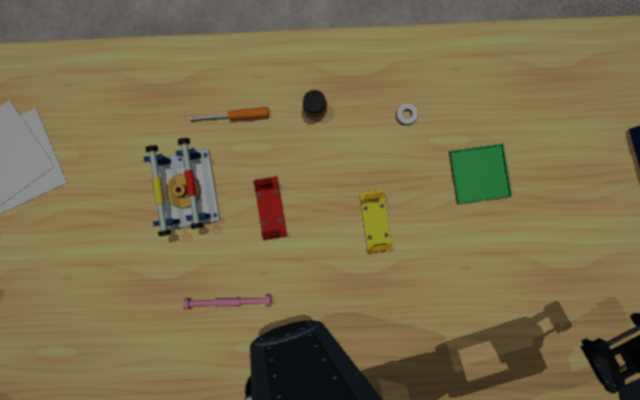

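View pics/side0.png

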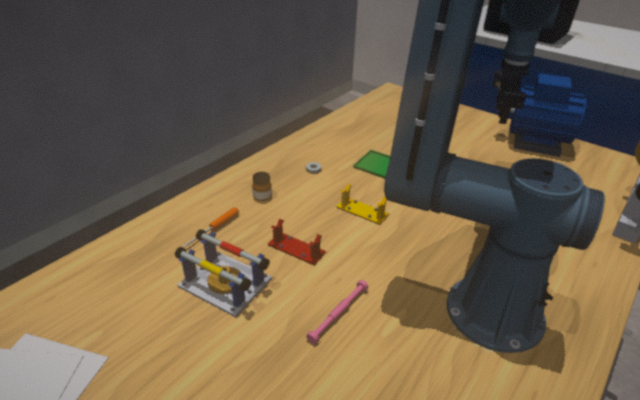

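The top view shows the gear unit at (185,190), with the yellow-sleeved shaft at (158,190) and the red-sleeved one at (190,182). The red rest is at (270,208), the yellow rest at (376,222) and the tray at (480,174). The pink look-alike lies on the bench at (227,302), so it's not the red shaft. The jar is at (314,105), the bearing at (406,114) and the screwdriver at (230,115).

```bash
cat > h.py <<'E'
import numpy as np, cv2
def cloud(im):
    z=im["z_map"].astype(float); K=im["mtx"]; T=im["extrinsics"]
    v,u=np.indices(z.shape)
    c=np.stack([(u-K[0,2])/K[0,0]*z,(v-K[1,2])/K[1,1]*z,z],-1)
    return (c-T[:3,3])@T[:3,:3]
def ray(im,uv,h):
    K=im["mtx"];T=im["extrinsics"];d=T[:3,:3].T@np.linalg.solve(K,[uv[0],uv[1],1.]);o=-T[:3,:3].T@T[:3,3]
    return o+d*(h-o[2])/d[2]
def masks(im):
    hsv=cv2.cvtColor(im["frame"],cv2.COLOR_BGR2HSV)
    R=lambda a,b:cv2.inRange(hsv,np.array(a),np.array(b))>0
    return dict(red=R((0,180,70),(6,255,255))|R((174,180,70),(180,255,255)),yellow=R((23,170,90),(33,255,255)),green=R((50,120,40),(80,255,255)),blue=R((100,110,40),(125,255,255)),brass=R((12,120,60),(22,255,255)))
def rect(pts): # centre, yaw of long side (world), size
    (c,s,a)=cv2.minAreaRect((pts[:,:2]*1000).astype(np.float32)); a=np.deg2rad(a)
    if s[0]<s[1]: a+=np.pi/2; s=s[::-1]
    a=(a+np.pi/2)%np.pi-np.pi/2
    return np.round(c,1),round(float(a),3),np.round(s,1)
E
python3 - <<'E'
from h import *
im=dict(np.load("top0.npz")); P=cloud(im); m=masks(im)
v,u=np.indices(m["red"].shape)
box=lambda a,b,c,d:(u>a)&(u<b)&(v>c)&(v<d)
for n,k,b in [("redsl","red",box(175,215,150,220)),("yelsl","yellow",box(140,172,150,220)),("redrest","red",box(240,300,160,250)),("yelrest","yellow",box(345,405,170,270)),("tray","green",box(430,530,120,220)),("blue","blue",box(130,230,120,250))]:
    s=m[k]&b; p=P[s]; print(n,s.sum(),"z pct",np.percentile(p[:,2],[2,25,50,75,98]).round(4),rect(p),"med",np.median(p[:,:2],0).round(4))
    if "sl" in n: print("  ray",ray(im,(u[s].mean(),v[s].mean()),.090).round(4))
    if "rest" in n:
        for lo,hi in [(0,.02),(.04,.08)]:
            q=p[(p[:,2]>lo)&(p[:,2]<hi)]; print("  ",lo,len(q),rect(q))
# black mark/gear
b=box(163,220,150,235); q=P[b&(P[...,2]>.04)&(P[...,2]<.06)]; print("hub",len(q),np.median(q,0).round(4),rect(q))
b=box(130,230,120,250); q=P[b&(P[...,2]>.002)&(P[...,2]<.015)]; print("plate",rect(q))
black=(im["frame"].max(2)<45)&b&(P[...,2]>.06)
n,l,st,c=cv2.connectedComponentsWithStats(black.astype(np.uint8))
for i in range(1,n):
    if st[i,4]>8: print("blk",st[i,4],c[i].round(1),P[l==i].mean(0).round(4),ray(im,c[i],.088).round(4))
for n,uv in [("jar",(314,100)),("pink",(227,302))]: print(n,P[uv[1],uv[0]].round(3))
big=cv2.resize(im["frame"][125:260,130:300],None,fx=4.5,fy=4.5,interpolation=cv2.INTER_CUBIC); cv2.imwrite("pics/crop0.png",big)
E
```

```text
redsl 182 z pct [0.0867 0.0912 0.0937 0.0951 0.0972] (array([505.2, 157.5]), 1.195, array([344.9,  52.4])) med [0.561  0.3018]
  ray [0.5622 0.3031 0.09  ]
yelsl 174 z pct [0.0872 0.091  0.0933 0.0952 0.0971] (array([548.9, 377.4]), 0.141, array([53.9, 15.2])) med [0.5487 0.3764]
  ray [0.5491 0.378  0.09  ]
redrest 1166 z pct [0.0053 0.0081 0.0096 0.0116 0.0671] (array([511.4,  78.8]), -1.419, array([166.9, 145.4])) med [0.5003 0.1305]
   0 989 (array([503.3, 133.3]), 0.136, array([145.2,  56.9]))
   0.04 175 (array([503.5, 132.4]), 0.134, array([131.7,  40.8]))
yelrest 1111 z pct [0.005  0.0079 0.0093 0.011  0.064 ] (array([459.1, -82.2]), 0.103, array([146.8, 137.1])) med [ 0.4636 -0.1213]
   0 1050 (array([ 463.2, -121.7]), 0.103, array([146.8,  57.7]))
   0.04 51 (array([ 462.6, -120.2]), 0.092, array([131.5,  44.3]))
tray 2837 z pct [0.001  0.0038 0.0053 0.007  0.0143] (array([ 553.3, -222.8]), -1.463, array([436.8, 128. ])) med [ 0.5699 -0.3778]
blue 186 z pct [0.0588 0.0862 0.0887 0.0905 0.0942] (array([555.1, 339.4]), 0.141, array([160.8, 115.4])) med [0.4911 0.3299]
hub 210 [0.5518 0.3425 0.051 ] (array([555.9, 338. ]), 0.143, array([162.,  98.]))
plate (array([569. , 357.1]), -0.018, array([321.7, 248.7]))
blk 43 [183.4 140.8] [0.6586 0.3146 0.097 ] [0.6604 0.3176 0.088 ]
blk 44 [151.6 148.1] [0.6446 0.3883 0.0961] [0.6461 0.3916 0.088 ]
blk 14 [192.4 154.2] [0.6311 0.302  0.0724] [0.6285 0.2971 0.088 ]
blk 17 [160.1 159.9] [0.6206 0.3786 0.0716] [0.6181 0.3722 0.088 ]
blk 46 [196.8 225.1] [0.4665 0.2866 0.0959] [0.4665 0.2891 0.088 ]
blk 40 [164.5 232.3] [0.4526 0.3602 0.0956] [0.4525 0.3631 0.088 ]
jar [0.747 0.016 0.076]
pink [0.282 0.239 0.022]
```

View pics/crop0.png

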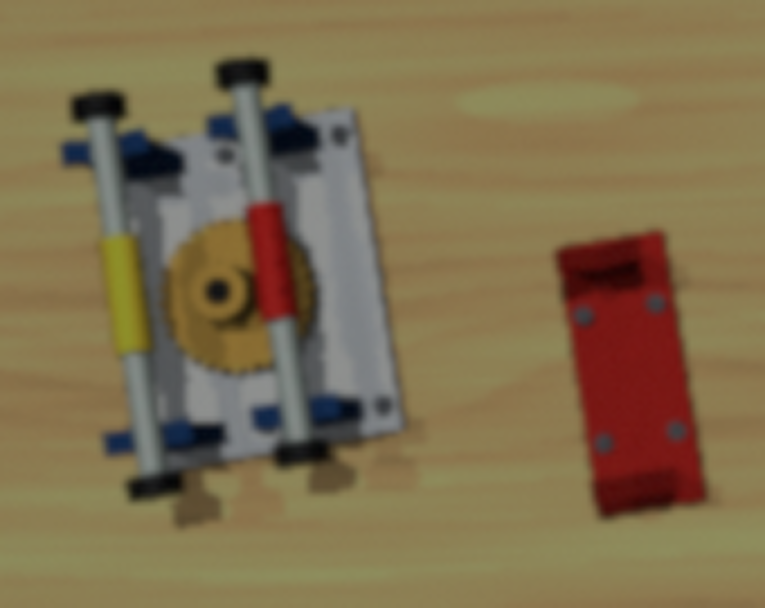

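The crop confirms it: the red-sleeved shaft is at crop (270,260) and the yellow one at (125,295), both in the unit over the brass gear. The gear's black hub mark is at crop (218,291). The pink one isn't in the unit, so it stays out of this.

```bash
cat >> h.py <<'E'
def row(st,xyz,yaw):
    R=st["eef_rot"]; d=R.T@(np.array(xyz)-st["tcp_pos"])*100
    c,s=np.cos(yaw),np.sin(yaw); T=np.array([[c,s,0],[s,-c,0],[0,0,-1.]])
    rv=np.rad2deg(cv2.Rodrigues(R.T@T)[0].ravel())
    return d.round(2).tolist(), rv.round(2).tolist()
E
python3 - <<'E'
from h import *; from bench import env
im=dict(np.load("top0.npz")); m=masks(im)
print("mark",ray(im,(178.4,189.7),.05).round(4))
n,l,st,c=cv2.connectedComponentsWithStats(m["green"].astype(np.uint8)); i=1+st[1:,4].argmax()
r=cv2.minAreaRect(np.argwhere(l==i)[:,::-1].astype(np.float32)); print(r,ray(im,r[0],.010).round(4))
p=[ray(im,q,.010) for q in cv2.boxPoints(r)];print(np.round(p,3).tolist())
print(row(env.state(),(.556,.34,.30),.141))
E
```

```text
mark [0.5513 0.3436 0.05  ]
((480.0599670410156, 173.42001342773438), (53.174434661865234, 54.58864974975586), 81.8698959350586) [ 0.5698 -0.3768  0.01  ]
[[0.627, -0.306, 0.01], [0.641, -0.436, 0.01], [0.513, -0.447, 0.01], [0.499, -0.318, 0.01]]
([64.83, -64.04, -6.09], [-0.09, -0.01, 17.58])
```

Emit:
move_arm(
  targets=[
    [64.8,-64,-6,0,0,17.6],
    [64.8,-64,-6,0,0,17.6],
    [64.8,-64,-6,0,0,17.6],
    [64.8,-64,-6,0,0,17.6],
    [64.8,-64,-6,0,0,17.6],
    [64.8,-64,-6,0,0,17.6],
    [64.8,-64,-6,0,0,17.6],
    [64.8,-64,-6,0,0,17.6],
    [64.8,-64,-6,0,0,17.6],
    [64.8,-64,-6,0,0,17.6],
    [64.8,-64,-6,0,0,17.6],
    [64.8,-64,-6,0,0,17.6],
  ],
  hand=5,
)

```text
t: 1.6
tcp_pos: [0.5014, 0.1885, 0.2879]
eef_rot: [[0.99, 0.141, -0.0], [0.141, -0.99, -0.0], [-0.0, 0.0, -1.0]]
ft_force: [1.2, -0.7, -0.5]
width: 0.05
```

```bash
python3 - <<'E'
from h import *; from bench import env
s=env.state();print(s["t"],s["tcp_pos"],s["joint_positions"].round(2),row(s,(.556,.34,.30),.141))
E
```

```text
1.6 [0.50141275 0.18845051 0.28792875] [ 0.14  0.05  1.65 -0.    1.44  1.57] ([7.53, -14.24, -1.21], [0.01, 0.01, -0.0])
```

Emit:
move_arm(
  targets=[
    [7.5,-14.2,-1.2,0,0,0],
    [7.5,-14.2,-1.2,0,0,0],
    [7.5,-14.2,-1.2,0,0,0],
    [7.5,-14.2,-1.2,0,0,0],
    [7.5,-14.2,-1.2,0,0,0],
  ],
)

```text
t: 2.22
tcp_pos: [0.5551, 0.3367, 0.2992]
eef_rot: [[0.99, 0.14, -0.002], [0.14, -0.99, -0.001], [-0.002, 0.001, -1.0]]
ft_force: [-0.9, 0.6, -0.6]
width: 0.0496
```

```bash
python3 - <<'E'
from h import *; from bench import env
im=env.get_image("wrist"); np.savez("w1.npz",**im); cv2.imwrite("pics/w1.png",im["frame"])
s=env.state(); print(s["tcp_pos"]); T=im["extrinsics"]; print("cam",(-T[:3,:3].T@T[:3,3]).round(3),T[2,:3].round(3))
P=cloud(im);m=masks(im)
v,u=np.indices(P.shape[:2])
for k in ("red","yellow"):
    q=m[k]&(P[...,2]>.075)&(P[...,2]<.11); p=P[q]; 
    if len(p): print(k,len(p),(u[q].mean(),v[q].mean()),np.median(p,0).round(4),rect(p),ray(im,(u[q].mean(),v[q].mean()),.091).round(4))
q=(P[...,2]>.045)&(P[...,2]<.055)&(np.hypot(P[...,0]-.551,P[...,1]-.342)<.03); p=P[q]; print("hub",len(p),p.mean(0).round(4),rect(p))
E
```

```text
[0.55527012 0.33629525 0.29956373]
cam [0.627 0.347 0.445] [-0.277 -0.04  -0.96 ]
red 97 (np.float64(347.35051546391753), np.float64(173.62886597938143)) [0.5575 0.303  0.093 ] (array([567. , 304.6]), 0.099, array([39.8, 11.7])) [0.5599 0.3032 0.091 ]
hub 321 [0.5517 0.3437 0.0501] (array([551.3, 343.5]), 0.885, array([28.9, 28. ]))
```

View pics/w1.png

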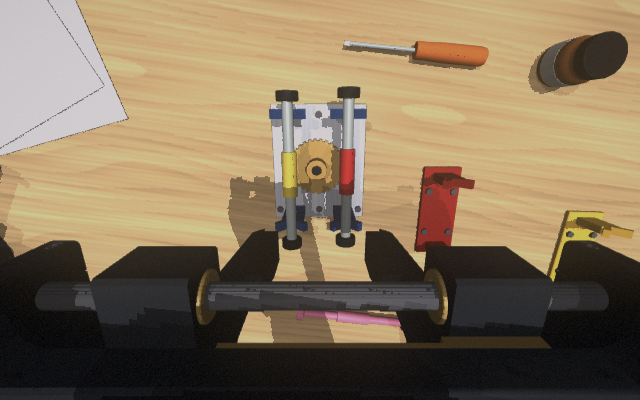

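The wrist view shows both shafts in the saddles, red sleeve at (347,172) and yellow at (289,172). The hub is between them at (316,170), agreeing with the top view to within 1 mm. The gripper body is wide along the jaw direction.

```bash
python3 - <<'E'
from h import *; from bench import env
s=env.state(); print(row(s,(.562,.3025,.14),.141),row(s,(.562,.3025,.065),.141))
P=cloud(dict(np.load("w1.npz")))
c,sn=np.cos(.141),np.sin(.141); L=(P[...,:2]-[.5555,.3395])@np.array([[c,-sn],[sn,c]])
for y in (-.038,.038):
    for x in (-.1,.1):
        q=(abs(L[...,1]-y)<.02)&(abs(L[...,0]-x)<.025)&(P[...,2]>.088)&(P[...,2]<.102); print(y,x,q.sum(),L[q].mean(0).round(4) if q.any() else 0)
    q=(abs(L[...,1]-y)<.02)&(abs(L[...,0])<.06)&(P[...,2]>.086)&(P[...,2]<.102);print(" mid",L[q].mean(0).round(4))
E
```

```text
([0.21, 3.43, 15.96], [0.04, 0.06, -0.07]) ([0.22, 3.43, 23.46], [0.04, 0.06, -0.07])
-0.038 -0.1 296 [-0.0901 -0.0362]
-0.038 0.1 420 [ 0.0925 -0.0355]
 mid [ 0.0029 -0.0357]
0.038 -0.1 319 [-0.0921  0.0392]
0.038 0.1 378 [0.0899 0.0392]
 mid [0.0022 0.0393]
```

Emit:
move_arm(
  targets=[
    [0.2,3.4,5,0,0,0],
    [0.2,3.4,11,0,0,0],
    [0.2,3.4,16,0,0,0],
    [0.2,3.4,18,0,0,0],
    [0.2,3.4,20,0,0,0],
    [0.2,3.4,22,0,0,0],
    [0.2,3.4,23,0,0,0],
    [0.2,3.4,23.5,0,0,0],
    [0.2,3.4,23.5,0,0,0],
    [0.2,3.4,23.5,0,0,0],
  ],
)

```text
t: 3.52
tcp_pos: [0.5629, 0.3042, 0.0658]
eef_rot: [[0.99, 0.14, 0.001], [0.14, -0.99, 0.0], [0.001, -0.0, -1.0]]
ft_force: [-0.8, 0.3, -0.2]
width: 0.0498
```

Emit:
move_arm(
  targets=[
    [0,0,0,0,0,0],
    [0,0,0,0,0,0],
    [0,0,0,0,0,0],
    [0,0,0,0,0,0],
    [0,0,0,0,0,0],
    [0,0,0,0,0,0],
  ],
  hand=0,
  force=25,
)

```text
t: 4.28
tcp_pos: [0.5624, 0.3041, 0.0651]
eef_rot: [[0.99, 0.14, 0.0], [0.14, -0.99, 0.0], [0.0, -0.0, -1.0]]
ft_force: [-0.2, 0.7, 2.6]
width: 0.019
```

```bash
python3 - <<'E'
from h import *; from bench import env
s=env.state(); print(s["t"],s["tcp_pos"].round(4),s["width"],s["ft_force"],s["joint_positions"].round(2))
E
```

```text
4.275 [0.5624 0.3041 0.0651] 0.019025567607466022 [-0.20738592  0.71129324  2.58592897] [0.31 0.51 1.55 0.   1.08 1.74]
```

```bash
python3 - <<'E'
from h import *; from bench import env
s=env.state(); print(row(s,(.5034,.133,.16),.135),row(s,(.5034,.133,.0425),.135))
E
```

```text
([-8.24, 16.11, -9.49], [-0.0, -0.01, 0.32]) ([-8.24, 16.11, 2.26], [-0.0, -0.01, 0.32])
```

Emit:
move_arm(
  targets=[
    [0,0,-3,0,0,0],
    [0,0,-7,0,0,0],
    [0,0,-11,0,0,0],
    [0,0,-11,0,0,0],
  ],
)

```text
t: 4.78
tcp_pos: [0.5645, 0.3047, 0.1785]
eef_rot: [[0.99, 0.14, 0.007], [0.14, -0.99, 0.002], [0.007, -0.001, -1.0]]
ft_force: [0.5, 0.6, -2.6]
width: 0.0189
```

```bash
python3 - <<'E'
from h import *; from bench import env
s=env.state(); print(s["tcp_pos"],s["width"],s["ft_force"],row(s,(.5034,.133,.16),.135),row(s,(.5034,.133,.0425),.135))
im=env.get_image("wrist"); np.savez("w2.npz",**im); P=cloud(im); m=masks(im)
q=m["red"]&(np.hypot(P[...,0]-.503,P[...,1]-.133)<.12); p=P[q]
for lo,hi in [(0,.02),(.04,.08)]:
    k=p[(p[:,2]>lo)&(p[:,2]<hi)]; print(len(k),rect(k) if len(k)>5 else 0)
E
```

```text
[0.56445924 0.30471553 0.17852887] 0.018865470351198076 [ 0.49012604  0.56100405 -2.56155696] ([-8.47, 16.15, 1.78], [-0.07, -0.39, 0.33]) ([-8.54, 16.16, 13.53], [-0.07, -0.39, 0.33])
1061 (array([530.1, 137.6]), 0.139, array([91.2, 58.4]))
10 (array([506.7, 124.4]), 0.43, array([124.2,  19.2]))
```

Emit:
move_arm(
  targets=[
    [-3,5.5,0,0,0,0.3],
    [-6,11,0,0,0,0.3],
    [-8.2,16.1,0,0,0,0.3],
    [-8.2,16.1,0,0,0,0.3],
    [-8.2,16.1,4,0,0,0.3],
    [-8.2,16.1,6,0,0,0.3],
    [-8.2,16.1,6,0,0,0.3],
    [-8.2,16.1,6,0,0,0.3],
  ],
)

```text
t: 5.82
tcp_pos: [0.5038, 0.1336, 0.1149]
eef_rot: [[0.991, 0.136, -0.0], [0.136, -0.991, 0.0], [-0.0, -0.0, -1.0]]
ft_force: [0.2, -0.0, -2.2]
width: 0.0187
```

```bash
python3 - <<'E'
from h import *; from bench import env
s=env.state(); print(s["tcp_pos"],s["width"],s["ft_force"],row(s,(.5034,.133,.0425),.135))
for n in ("top","side"):
    im=env.get_image(n); cv2.imwrite(f"pics/{n}3.png",cv2.resize(im["frame"][130:270,210:360] if n=="top" else im["frame"][180:320,220:370],None,fx=4,fy=4))
E
python3 -c "
import cv2,numpy as np
cv2.imwrite('pics/c3.png',cv2.resize(np.hstack([cv2.imread('pics/top3.png'),cv2.imread('pics/side3.png')]),(800,373)))"
```

```text
[0.5038012  0.13359337 0.11492161] 0.018745142850393033 [ 0.21156512 -0.0098423  -2.21351042] ([-0.05, 0.05, 7.24], [-0.01, 0.02, 0.06])
```

View pics/c3.png

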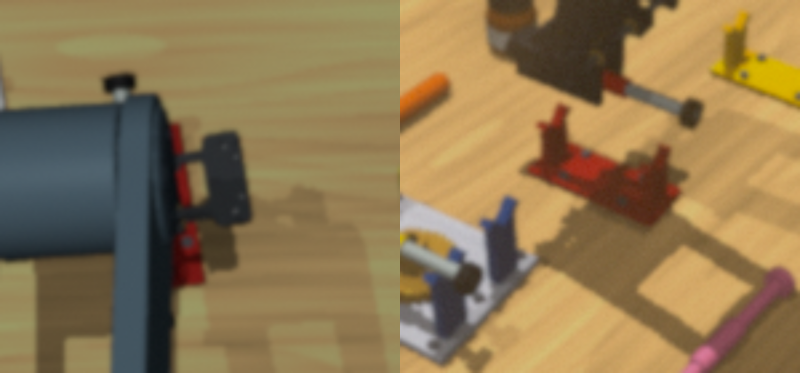

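The side view shows the red shaft level above the red rest, with its sleeve at right-panel (615,85) over the rest. Lowering.

Emit:
move_arm(
  targets=[
    [0,0,2,0,0,0],
    [0,0,4,0,0,0],
    [0,0,5.5,0,0,0],
    [0,0,6.5,0,0,0],
    [0,0,7,0,0,0],
    [0,0,7.3,0,0,0],
    [0,0,7.3,0,0,0],
    [0,0,7.3,0,0,0],
  ],
)

```text
t: 6.92
tcp_pos: [0.5041, 0.1331, 0.0424]
eef_rot: [[0.991, 0.135, 0.001], [0.135, -0.991, 0.0], [0.001, 0.0, -1.0]]
ft_force: [0.5, -0.1, -1.8]
width: 0.0182
```

Emit:
move_arm(
  targets=[
    [0,0,0.1,0,0,0],
    [0,0,0.15,0,0,0],
    [0,0,0.15,0,0,0],
  ],
)

```text
t: 7.3
tcp_pos: [0.5041, 0.1333, 0.0411]
eef_rot: [[0.991, 0.135, 0.001], [0.135, -0.991, 0.0], [0.001, -0.0, -1.0]]
ft_force: [-2.0, 2.1, 5.2]
width: 0.0188
```

Emit:
move_arm(
  targets=[
    [0,0,0,0,0,0],
    [0,0,0,0,0,0],
    [0,0,0,0,0,0],
    [0,0,-1,0,0,0],
    [0,0,-5,0,0,0],
    [0,0,-11,0,0,0],
    [0,0,-15,0,0,0],
    [2,-6,-15,0,0,0],
    [4,-12,-15,0,0,0],
    [6,-18,-15,0,0,-0.3],
    [7.7,-23.6,-15,0,0,-0.3],
    [7.7,-23.6,-15,0,0,-0.3],
  ],
  hand=5,
)

```text
t: 8.8
tcp_pos: [0.5475, 0.3812, 0.1904]
eef_rot: [[0.989, 0.145, 0.0], [0.145, -0.989, 0.001], [0.0, -0.001, -1.0]]
ft_force: [0.5, -0.5, 0.3]
width: 0.0499
```

```bash
python3 - <<'E'
from h import *; from bench import env
im=env.get_image("top"); np.savez("t4.npz",**im); im2=env.get_image("side"); 
cv2.imwrite("pics/s4.png",cv2.resize(im2["frame"][170:330,150:370],None,fx=3.6,fy=3.6))
P=cloud(im);m=masks(im);v,u=np.indices(P.shape[:2])
q=m["red"]&(u>240)&(u<300)&(v>160)&(v<250)&(P[...,2]>.055)&(P[...,2]<.08); p=P[q]; print(len(p),np.median(p,0).round(4),rect(p))
s=env.state(); print(s["tcp_pos"],s["width"],row(s,(.549,.3775,.065),.141))
E
```

```text
303 [0.5032 0.1333 0.0676] (array([503.5, 132.8]), 0.135, array([131.9,  40.8]))
[0.54773684 0.37761301 0.19044515] 0.04986870410943998 ([0.13, 0.02, 12.54], [0.03, 0.03, 0.06])
```

View pics/s4.png

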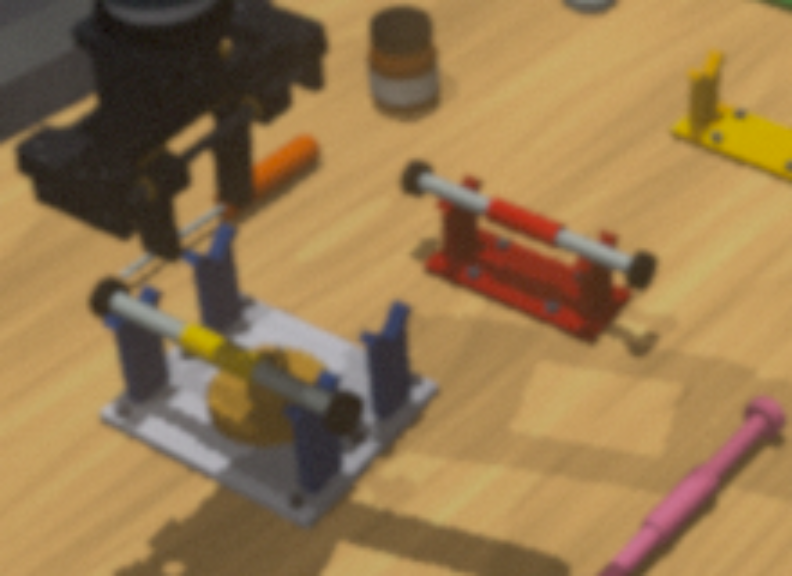

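The red shaft sits in the red rest (crop (525,220)) and has been released. The yellow shaft is still in the unit at (215,350). Descending on it.

Emit:
move_arm(
  targets=[
    [0.1,0,5,0,0,0],
    [0.1,0,8,0,0,0],
    [0.1,0,10,0,0,0],
    [0.1,0,11.5,0,0,0],
    [0.1,0,12.5,0,0,0],
    [0.1,0,12.5,0,0,0],
    [0.1,0,12.5,0,0,0],
  ],
)

```text
t: 9.78
tcp_pos: [0.5498, 0.3778, 0.0665]
eef_rot: [[0.99, 0.14, 0.001], [0.14, -0.99, 0.001], [0.002, -0.0, -1.0]]
ft_force: [0.2, -0.6, 0.4]
width: 0.0504
```

Emit:
move_arm(
  targets=[
    [0,0,0,0,0,0],
    [0,0,0,0,0,0],
    [0,0,0,0,0,0],
    [0,0,0,0,0,0],
    [0,0,0,0,0,0],
    [0,0,0,0,0,0],
  ],
  hand=0,
)

```text
t: 10.52
tcp_pos: [0.5491, 0.3787, 0.0659]
eef_rot: [[0.99, 0.14, 0.001], [0.14, -0.99, 0.002], [0.001, -0.002, -1.0]]
ft_force: [-0.3, 5.8, -0.5]
width: 0.0186
```

```bash
python3 - <<'E'
from h import *; from bench import env
s=env.state(); print(s["tcp_pos"].round(4),s["width"],s["ft_force"],row(s,(.463,-.1215,.18),.102))
E
```

```text
[0.5491 0.3787 0.0659] 0.01864385328206276 [-0.2946939   5.80597875 -0.46912015] ([-15.54, 48.3, -11.51], [-0.11, -0.05, 2.23])
```

Emit:
move_arm(
  targets=[
    [0,0,-3,0,0,0],
    [0,0,-7,0,0,0],
    [0,0,-11.5,0,0,0],
    [-1.8,5.5,-11.5,0,0,0.5],
    [-3.6,11,-11.5,0,0,0.8],
    [-5.4,16.5,-11.5,0,0,1],
    [-7.2,22,-11.5,0,0,1.3],
    [-9,27.5,-11.5,0,0,1.6],
    [-10.8,33,-11.5,0,0,2],
    [-12.6,38.5,-11.5,0,0,2.2],
    [-14.2,44,-11.5,0,0,2.2],
    [-15.5,48.3,-11.5,0,0,2.2],
  ],
)

```text
t: 12.02
tcp_pos: [0.4624, -0.1246, 0.1803]
eef_rot: [[0.995, 0.101, -0.001], [0.101, -0.995, -0.0], [-0.001, 0.0, -1.0]]
ft_force: [0.4, 0.1, -2.8]
width: 0.0188
```

Emit:
move_arm(
  targets=[
    [0,0,0,0,0,0],
    [0,0,0,0,0,0],
    [0,0,0,0,0,0],
  ],
)

```text
t: 12.4
tcp_pos: [0.4633, -0.1213, 0.1803]
eef_rot: [[0.995, 0.104, -0.0], [0.104, -0.995, 0.0], [-0.0, -0.001, -1.0]]
ft_force: [-0.9, 0.4, -2.8]
width: 0.0186
```

```bash
python3 - <<'E'
from h import *; from bench import env
s=env.state(); print(s["tcp_pos"].round(4),s["width"],s["ft_force"],row(s,(.463,-.1212,.041),.102))
E
```

```text
[ 0.4633 -0.1213  0.1803] 0.018589352073433544 [-0.87869768  0.43672728 -2.84375013] ([-0.03, -0.0, 13.93], [-0.03, 0.03, 0.1])
```

Emit:
move_arm(
  targets=[
    [0,0,4,0,0,0],
    [0,0,8,0,0,0],
    [0,0,11,0,0,0],
    [0,0,12.5,0,0,0],
    [0,0,13.2,0,0,0],
    [0,0,13.6,0,0,0],
    [0,0,13.75,0,0,0],
    [0,0,13.85,0,0,0],
    [0,0,13.85,0,0,0],
  ],
)

```text
t: 13.52
tcp_pos: [0.4636, -0.1227, 0.0424]
eef_rot: [[0.995, 0.102, 0.001], [0.102, -0.995, -0.0], [0.001, 0.0, -1.0]]
ft_force: [-0.7, -0.0, -2.5]
width: 0.0183
```

Emit:
move_arm(
  targets=[
    [0,0,0.1,0,0,0],
    [0,0,0.1,0,0,0],
    [0,0,0.1,0,0,0],
  ],
)

```text
t: 13.9
tcp_pos: [0.4637, -0.1226, 0.0418]
eef_rot: [[0.995, 0.102, 0.001], [0.102, -0.995, -0.0], [0.001, 0.0, -1.0]]
ft_force: [-1.4, 1.6, 4.8]
width: 0.0186
```

Emit:
move_arm(
  targets=[
    [0,0,0,0,0,0],
    [0,0,0,0,0,0],
    [0,0,0,0,0,0],
    [0,0,-1,0,0,0],
    [0,0,-5,0,0,0],
    [0,0,-11,0,0,0],
    [0,0,-15,0,0,0],
    [1.6,-5.5,-15,0,0,-1],
    [3.2,-11,-15,0,0,-2.2],
    [4.8,-17,-15,0,0,-2.2],
    [6.4,-23,-15,0,0,-2.2],
    [8,-29,-15,0,0,-2.2],
  ],
  hand=5,
)

```text
t: 15.4
tcp_pos: [0.5136, 0.1762, 0.192]
eef_rot: [[0.99, 0.14, 0.001], [0.14, -0.99, 0.0], [0.001, 0.0, -1.0]]
ft_force: [0.6, -1.4, 0.4]
width: 0.0503
```

Emit:
move_arm(
  targets=[
    [2,-6,0,0,0,0],
    [4,-12,0,0,0,0],
    [5.5,-16.5,0,0,0,0],
    [5.5,-16.5,0,0,0,0],
    [5.5,-16.5,0,0,0,0],
  ],
)

```text
t: 16.02
tcp_pos: [0.5444, 0.3449, 0.1911]
eef_rot: [[0.99, 0.141, -0.0], [0.141, -0.99, -0.001], [-0.0, 0.001, -1.0]]
ft_force: [1.3, -0.5, 1.0]
width: 0.0501
```

```bash
python3 - <<'E'
from h import *; from bench import env
im=env.get_image("top"); np.savez("t5.npz",**im); im2=env.get_image("side"); 
cv2.imwrite("pics/s5.png",cv2.resize(im2["frame"][150:330,170:400],None,fx=3.3,fy=3.3))
P=cloud(im);m=masks(im);v,u=np.indices(P.shape[:2])
for k,a,b,h in (("red",240,300,.064),("yellow",350,400,.064)):
    q=m[k]&(u>a)&(u<b)&(v>160)&(v<260)&(P[...,2]>.055)&(P[...,2]<.085); p=P[q]; print(k,len(p),np.median(p,0).round(4),rect(p))
s=env.state(); print(s["tcp_pos"].round(4),s["width"],row(s,(.5515,.3436,.030),.141))
E
```

```text
red 301 [0.5037 0.1333 0.0678] (array([503.6, 132.4]), 0.135, array([131.8,  40.1]))
yellow 241 [ 0.4632 -0.1205  0.0682] (array([ 462.6, -120.6]), 0.099, array([131.3,  44.4]))
[0.5447 0.344  0.1912] 0.04949971636587125 ([0.67, 0.13, 16.12], [0.02, 0.01, -0.09])
```

View pics/s5.png

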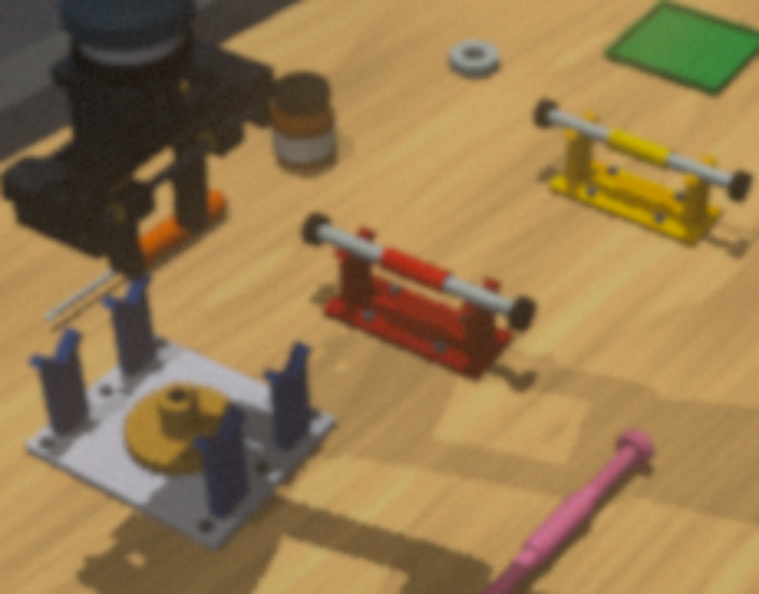

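Both shafts are parked, red at crop (415,265) and yellow at (638,147). The gear lies free in the unit with its hub at (178,405). Descending to the hub.

Emit:
move_arm(
  targets=[
    [0.7,0.1,5,0,0,0],
    [0.7,0.1,9,0,0,0],
    [0.7,0.1,12,0,0,0],
    [0.7,0.1,14,0,0,0],
    [0.7,0.1,15.3,0,0,0],
    [0.7,0.1,16,0,0,0],
    [0.7,0.1,16.1,0,0,0],
    [0.7,0.1,16.1,0,0,0],
  ],
)

```text
t: 17.12
tcp_pos: [0.5524, 0.3455, 0.0309]
eef_rot: [[0.99, 0.14, 0.001], [0.14, -0.99, 0.001], [0.001, -0.0, -1.0]]
ft_force: [0.3, 0.1, -0.1]
width: 0.0498
```

Emit:
move_arm(
  targets=[
    [0,0,0,0,0,0],
    [0,0,0,0,0,0],
    [0,0,0,0,0,0],
    [0,0,0,0,0,0],
    [0,0,0,0,0,0],
    [0,0,0,0,0,0],
  ],
  hand=0,
  force=35,
)

```text
t: 17.88
tcp_pos: [0.5521, 0.345, 0.0305]
eef_rot: [[0.99, 0.14, 0.0], [0.14, -0.99, -0.0], [0.0, 0.0, -1.0]]
ft_force: [-0.1, -4.2, 5.9]
width: 0.0289
```

Emit:
move_arm(
  targets=[
    [0,0,-1,0,0,0],
    [0,0,-4,0,0,0],
    [0,0,-9,0,0,0],
    [0,0,-14,0,0,0],
    [0,0,-16,0,0,0],
    [0,0,-16,0,0,0],
    [0,0,-16,0,0,0],
  ],
)

```text
t: 18.75
tcp_pos: [0.5501, 0.3447, 0.1868]
eef_rot: [[0.99, 0.14, -0.005], [0.14, -0.99, -0.002], [-0.005, 0.001, -1.0]]
ft_force: [-0.8, 0.0, -6.2]
width: 0.0289
```

```bash
python3 - <<'E'
from h import *; from bench import env
s=env.state(); print(s["tcp_pos"].round(4),s["width"],s["ft_force"],row(s,(.5698,-.3768,.14),.08))
im=env.get_image("side"); cv2.imwrite("pics/s6.png",cv2.resize(im["frame"][150:310,140:340],None,fx=3,fy=3))
E
```

```text
[0.5501 0.3447 0.1868] 0.028944614568810482 [-0.83082257  0.03863109 -6.17178914] ([-8.14, 71.7, 4.79], [0.07, 0.28, 3.47])
```

View pics/s6.png

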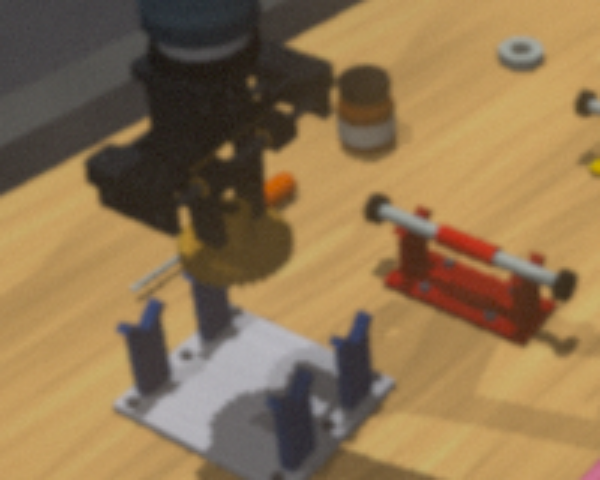

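The gear is held flat, seen at crop (235,240), and the unit's plate is empty. Carrying it to the tray.

Emit:
move_arm(
  targets=[
    [-0.7,5,0,0,0,0],
    [-1.3,11,0,0,0,0],
    [-2,17,0,0,0,0.5],
    [-2.7,23,0,0,0,1],
    [-3.4,29,0,0,0,1.5],
    [-4,35,0,0,0,2],
    [-4.7,41,0,0,0,2.5],
    [-5.4,47,0,0,0,3],
    [-6.1,53,0,0,0,3.5],
    [-6.8,59,0,0,0,3.5],
    [-7.5,65,0,0,0,3.5],
    [-8,69,0,0,0,3.5],
  ],
)

```text
t: 20.3
tcp_pos: [0.5679, -0.3515, 0.1872]
eef_rot: [[0.997, 0.077, -0.003], [0.077, -0.997, 0.002], [-0.003, -0.002, -1.0]]
ft_force: [0.2, 0.7, -5.5]
width: 0.0287
```

Emit:
move_arm(
  targets=[
    [-0.1,2.5,2,0,0,0],
    [-0.1,2.5,5,0,0,0],
    [-0.1,2.5,7,0,0,0],
    [-0.1,2.5,7,0,0,0],
    [-0.1,2.5,7,0,0,0],
  ],
)

```text
t: 20.92
tcp_pos: [0.5709, -0.3741, 0.1207]
eef_rot: [[0.997, 0.08, 0.001], [0.08, -0.997, -0.001], [0.001, 0.001, -1.0]]
ft_force: [-0.7, -0.1, -4.7]
width: 0.029
```

```bash
python3 - <<'E'
from h import *; from bench import env
s=env.state(); print(s["tcp_pos"].round(4),s["width"],s["ft_force"],row(s,(.5698,-.3768,.025),.08))
im=env.get_image("wrist"); P=cloud(im); m=masks(im)["green"]&(np.hypot(P[...,0]-.57,P[...,1]+.377)<.11); p=P[m]; print(len(p),rect(p),p.min(0),p.max(0))
E
```

```text
[ 0.5709 -0.3741  0.1207] 0.0290384373151889 [-0.72601089 -0.08144003 -4.74775355] ([-0.13, 0.26, 9.57], [0.04, -0.04, 0.01])
5776 (array([ 574.8, -377.1]), 0.104, array([136.2, 128.6])) [ 0.51374132 -0.44780935  0.00102785] [ 0.64238452 -0.30723856  0.26686089]
```

Emit:
move_arm(
  targets=[
    [0,0.2,3,0,0,0],
    [0,0.2,6,0,0,0],
    [0,0.2,8,0,0,0],
    [0,0.2,9,0,0,0],
    [0,0.2,9.4,0,0,0],
    [0,0.2,9.5,0,0,0],
    [0,0.2,9.5,0,0,0],
    [0,0.2,9.5,0,0,0],
  ],
)

```text
t: 21.98
tcp_pos: [0.5708, -0.3765, 0.0258]
eef_rot: [[0.997, 0.079, 0.001], [0.079, -0.997, -0.001], [0.001, 0.001, -1.0]]
ft_force: [-0.0, 0.8, -5.8]
width: 0.029
```

Emit:
move_arm(
  targets=[
    [0,0,0.1,0,0,0],
    [0,0,0.15,0,0,0],
    [0,0,0.15,0,0,0],
  ],
)

```text
t: 22.35
tcp_pos: [0.5707, -0.3764, 0.0245]
eef_rot: [[0.997, 0.08, 0.0], [0.08, -0.997, -0.001], [0.0, 0.001, -1.0]]
ft_force: [-1.9, 2.3, 3.7]
width: 0.0291
```

Emit:
move_arm(
  targets=[
    [0,0,0,0,0,0],
    [0,0,0,0,0,0],
    [0,0,0,0,0,0],
    [0,0,-1,0,0,0],
    [0,0,-5,0,0,0],
    [0,0,-11,0,0,0],
    [0,0,-15,0,0,0],
    [-2,-5.5,-15,0,0,-0.5],
    [-4,-11,-15,0,0,-1.3],
    [-6,-17,-15,0,0,-1.3],
    [-8,-23,-15,0,0,-1.3],
    [-8.6,-26.2,-15,0,0,-1.3],
  ],
  hand=5,
)

```text
t: 23.85
tcp_pos: [0.4625, -0.1194, 0.1741]
eef_rot: [[0.995, 0.103, 0.0], [0.103, -0.995, 0.0], [0.0, -0.0, -1.0]]
ft_force: [0.5, -0.3, -0.1]
width: 0.0504
```

Emit:
move_arm(
  targets=[
    [0,0,0,0,0,0],
    [0,0,0,0,0,0],
  ],
)

```text
t: 24.1
tcp_pos: [0.4646, -0.1226, 0.1744]
eef_rot: [[0.995, 0.102, 0.002], [0.102, -0.995, -0.001], [0.002, 0.001, -1.0]]
ft_force: [0.9, -0.1, 0.6]
width: 0.0499
```

```bash
python3 - <<'E'
from h import *; from bench import env
im=env.get_image("top"); P=cloud(im); m=masks(im)
r=np.hypot(P[...,0]-.57,P[...,1]+.377)
h=P[(r<.05)&(P[...,2]>.036)&(P[...,2]<.055)]; print("hub",len(h),h.mean(0).round(4),rect(h))
d=P[(r<.06)&(P[...,2]>.0125)&(P[...,2]<.022)&m["brass"]]; print("disc",len(d),rect(d))
cv2.imwrite("pics/t7.png",cv2.resize(im["frame"][100:270,230:550],None,fx=2.4,fy=2.4))
s=env.state(); print(s["tcp_pos"].round(4),s["width"],s["ft_force"],row(s,(.4637,-.1226,.0418),.102))
E
```

```text
hub 144 [ 0.5693 -0.3735  0.0447] (array([ 569.4, -374. ]), 0.028, array([28.5, 27.8]))
disc 648 (array([ 570.3, -374.4]), -1.185, array([77.4, 76.7]))
[ 0.4646 -0.1229  0.1742] 0.05017690597628247 [-0.49131156  0.25808768 -0.2295588 ] ([-0.1, -0.06, 13.24], [0.06, -0.07, -0.02])
```

View pics/t7.png

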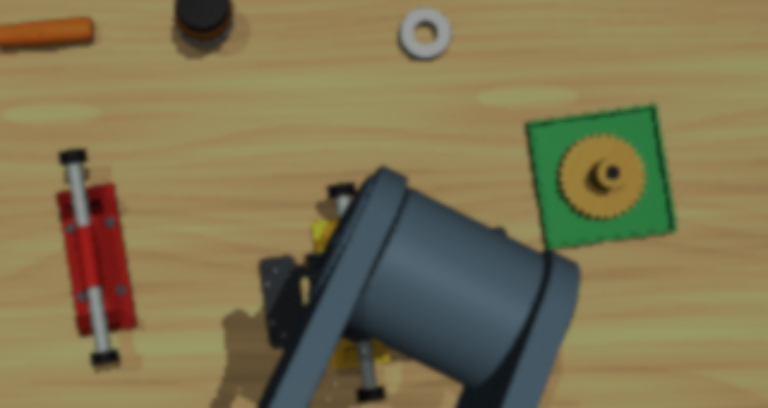

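The gear lies flat in the tray at (602,177), about 3 mm off centre. The red shaft is parked at (88,258) and the yellow one lies under the gripper. Picking up the yellow shaft.

Emit:
move_arm(
  targets=[
    [-0.1,0,5,0,0,0],
    [-0.1,0,9,0,0,0],
    [-0.1,0,11.5,0,0,0],
    [-0.1,0,12.8,0,0,0],
    [-0.1,0,13.2,0,0,0],
    [-0.1,0,13.2,0,0,0],
    [-0.1,0,13.2,0,0,0],
  ],
)

```text
t: 25.02
tcp_pos: [0.4637, -0.1224, 0.0425]
eef_rot: [[0.995, 0.102, 0.002], [0.102, -0.995, -0.001], [0.002, 0.001, -1.0]]
ft_force: [-0.8, -0.4, 0.2]
width: 0.0501
```

Emit:
move_arm(
  targets=[
    [0,0,0,0,0,0],
    [0,0,0,0,0,0],
    [0,0,0,0,0,0],
    [0,0,0,0,0,0],
    [0,0,0,0,0,0],
    [0,0,0,0,0,0],
  ],
  hand=0,
  force=25,
)

```text
t: 25.78
tcp_pos: [0.4631, -0.1223, 0.0417]
eef_rot: [[0.995, 0.102, 0.0], [0.102, -0.995, -0.001], [0.0, 0.001, -1.0]]
ft_force: [0.4, -3.9, 0.1]
width: 0.0184
```

```bash
python3 - <<'E'
from h import *; from bench import env
s=env.state(); print(s["tcp_pos"].round(4),s["width"],s["ft_force"],row(s,(.5491,.3787,.18),.141))
E
```

```text
[ 0.4631 -0.1223  0.0417] 0.018408842964861373 [ 0.43208167 -3.86245066  0.07438627] ([13.68, -48.95, -13.86], [0.04, -0.02, -2.22])
```

Emit:
move_arm(
  targets=[
    [0,0,-3,0,0,0],
    [0,0,-8,0,0,0],
    [0,0,-13.9,0,0,0],
    [1.6,-5.5,-13.9,0,0,-0.5],
    [3.2,-11,-13.9,0,0,-0.8],
    [4.8,-17,-13.9,0,0,-1],
    [6.4,-23,-13.9,0,0,-1.3],
    [8,-29,-13.9,0,0,-1.6],
    [9.6,-35,-13.9,0,0,-2],
    [11.3,-41,-13.9,0,0,-2.2],
    [12.7,-46,-13.9,0,0,-2.2],
    [13.7,-48.9,-13.9,0,0,-2.2],
  ],
)

```text
t: 27.28
tcp_pos: [0.5478, 0.3813, 0.179]
eef_rot: [[0.99, 0.143, -0.003], [0.143, -0.99, -0.0], [-0.003, -0.0, -1.0]]
ft_force: [-0.7, -0.1, -2.6]
width: 0.0186
```

Emit:
move_arm(
  targets=[
    [0,0,0,0,0,0],
    [0,0,4,0,0,0],
    [0,0,6,0,0,0],
    [0,0,6,0,0,0],
    [0,0,6,0,0,0],
    [0,0,6,0,0,0],
  ],
)

```text
t: 28.02
tcp_pos: [0.5503, 0.3788, 0.1223]
eef_rot: [[0.99, 0.14, 0.003], [0.14, -0.99, 0.001], [0.003, -0.001, -1.0]]
ft_force: [-0.4, -0.0, -2.0]
width: 0.0184
```

```bash
python3 - <<'E'
from h import *; from bench import env
s=env.state(); print(s["tcp_pos"].round(4),s["width"],s["ft_force"],row(s,(.5491,.3787,.0665),.141))
E
```

```text
[0.5503 0.3788 0.1223] 0.018379530409498836 [-0.36069563 -0.0475063  -1.96834611] ([-0.13, -0.01, 5.58], [-0.05, -0.15, -0.04])
```

Emit:
move_arm(
  targets=[
    [-0.1,0,2,0,0,0],
    [-0.1,0,3.8,0,0,0],
    [-0.1,0,4.8,0,0,0],
    [-0.1,0,5.3,0,0,0],
    [-0.1,0,5.5,0,0,0],
    [-0.1,0,5.5,0,0,0],
    [-0.1,0,5.5,0,0,0],
  ],
)

```text
t: 28.9
tcp_pos: [0.5486, 0.3786, 0.066]
eef_rot: [[0.99, 0.14, 0.001], [0.14, -0.99, 0.001], [0.001, -0.0, -1.0]]
ft_force: [-0.0, 1.3, -2.2]
width: 0.0184
```

Emit:
move_arm(
  targets=[
    [0,0,0.1,0,0,0],
    [0,0,0.1,0,0,0],
    [0,0,0.1,0,0,0],
  ],
)

```text
t: 29.28
tcp_pos: [0.5487, 0.3788, 0.0656]
eef_rot: [[0.99, 0.14, 0.001], [0.14, -0.99, 0.001], [0.001, -0.001, -1.0]]
ft_force: [-3.2, 1.4, 4.9]
width: 0.0187
```

Emit:
move_arm(
  targets=[
    [0,0,0,0,0,0],
    [0,0,0,0,0,0],
    [0,0,0,0,0,0],
    [0,0,-1,0,0,0],
    [0,0,-5,0,0,0],
    [0,0,-11,0,0,0],
    [0,0,-12.5,0,0,0],
    [-2,6,-12.5,0,0,0.3],
    [-4,12,-12.5,0,0,0.3],
    [-6,18,-12.5,0,0,0.3],
    [-7.9,23.7,-12.5,0,0,0.3],
    [-7.9,23.7,-12.5,0,0,0.3],
  ],
  hand=5,
)

```text
t: 30.78
tcp_pos: [0.5025, 0.129, 0.1893]
eef_rot: [[0.992, 0.13, -0.001], [0.13, -0.992, -0.001], [-0.001, 0.001, -1.0]]
ft_force: [-0.3, 0.7, 0.0]
width: 0.0498
```

```bash
python3 - <<'E'
from h import *; from bench import env
im=env.get_image("side"); cv2.imwrite("pics/s8.png",cv2.resize(im["frame"][190:330,150:340],None,fx=3,fy=3))
s=env.state(); print(s["tcp_pos"].round(4),s["width"],s["ft_force"],row(s,(.5041,.1333,.0411),.135))
E
```

```text
[0.503  0.1309 0.1895] 0.049822303203826246 [-0.53933007  0.79544106 -0.55368205] ([0.14, -0.22, 14.84], [-0.01, 0.01, -0.2])
```

View pics/s8.png

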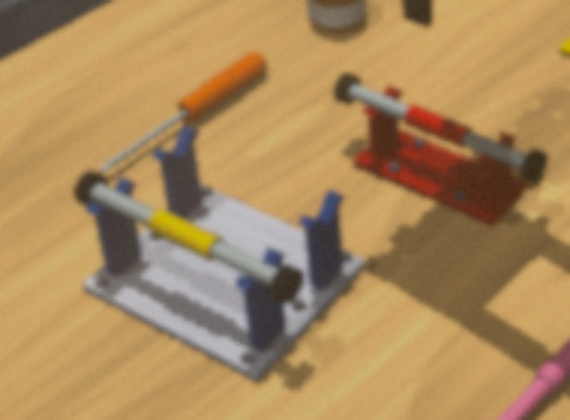

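The yellow shaft is back in its saddles (sleeve at crop (182,233)). The red shaft is still on its rest at (437,122) and is next. The arm was still settling when that reading was taken, so I'll settle first.

Emit:
move_arm(
  targets=[
    [0,0,5,0,0,0],
    [0,0,9,0,0,0],
    [0,0,9,0,0,0],
    [0,0,9,0,0,0],
  ],
)

```text
t: 31.32
tcp_pos: [0.5042, 0.1335, 0.1007]
eef_rot: [[0.991, 0.136, 0.001], [0.136, -0.991, 0.0], [0.001, -0.0, -1.0]]
ft_force: [-0.0, 0.9, 0.6]
width: 0.0502
```

```bash
python3 - <<'E'
from h import *; from bench import env
s=env.state(); print(s["tcp_pos"].round(4),row(s,(.5041,.1333,.0411),.135))
E
```

```text
[0.5042 0.1335 0.1007] ([-0.02, 0.02, 5.96], [-0.0, -0.08, 0.09])
```

Emit:
move_arm(
  targets=[
    [0,0,2.5,0,0,0],
    [0,0,4.5,0,0,0],
    [0,0,5.6,0,0,0],
    [0,0,5.9,0,0,0],
    [0,0,5.9,0,0,0],
    [0,0,5.9,0,0,0],
  ],
)

```text
t: 32.08
tcp_pos: [0.504, 0.1327, 0.0414]
eef_rot: [[0.991, 0.135, 0.001], [0.135, -0.991, 0.0], [0.001, 0.0, -1.0]]
ft_force: [-0.3, 0.5, 0.3]
width: 0.0502
```

Emit:
move_arm(
  targets=[
    [0,0,0,0,0,0],
    [0,0,0,0,0,0],
    [0,0,0,0,0,0],
    [0,0,0,0,0,0],
    [0,0,0,0,0,0],
    [0,0,0,0,0,0],
  ],
  hand=0,
)

```text
t: 32.83
tcp_pos: [0.5032, 0.1331, 0.0406]
eef_rot: [[0.991, 0.135, 0.0], [0.135, -0.991, 0.001], [0.0, -0.001, -1.0]]
ft_force: [-1.4, 5.3, 2.4]
width: 0.0184
```

```bash
python3 - <<'E'
from h import *; from bench import env
s=env.state(); print(s["tcp_pos"].round(4),s["width"],s["ft_force"],row(s,(.5624,.3041,.175),.141))
E
```

```text
[0.5032 0.1331 0.0406] 0.01844745051344931 [-1.36033005  5.31123781  2.42859563] ([8.17, -16.16, -13.43], [-0.04, -0.01, -0.32])
```

Emit:
move_arm(
  targets=[
    [0,0,-3,0,0,0],
    [0,0,-8,0,0,0],
    [0,0,-13.4,0,0,0],
    [3,-5.5,-13.4,0,0,-0.3],
    [6,-11,-13.4,0,0,-0.3],
    [8.2,-16.1,-13.4,0,0,-0.3],
    [8.2,-16.1,-13.4,0,0,-0.3],
    [8.2,-16.1,-10,0,0,-0.3],
    [8.2,-16.1,-7.5,0,0,-0.3],
    [8.2,-16.1,-7.5,0,0,-0.3],
    [8.2,-16.1,-7.5,0,0,-0.3],
  ],
)

```text
t: 34.2
tcp_pos: [0.5633, 0.3026, 0.1163]
eef_rot: [[0.99, 0.14, 0.001], [0.14, -0.99, -0.0], [0.001, 0.0, -1.0]]
ft_force: [0.1, 0.2, -1.8]
width: 0.0188
```

```bash
python3 - <<'E'
from h import *; from bench import env
s=env.state(); print(s["tcp_pos"].round(4),s["width"],s["ft_force"],row(s,(.5624,.3041,.0655),.141))
E
```

```text
[0.5633 0.3026 0.1163] 0.018791149962621226 [ 0.09875239  0.21723108 -1.8493887 ] ([-0.08, -0.17, 5.08], [0.02, -0.04, -0.06])
```

Emit:
move_arm(
  targets=[
    [-0.1,-0.1,1.5,0,0,0],
    [-0.1,-0.1,3,0,0,0],
    [-0.1,-0.1,4.2,0,0,0],
    [-0.1,-0.1,4.8,0,0,0],
    [-0.1,-0.1,5,0,0,0],
    [-0.1,-0.1,5,0,0,0],
    [-0.1,-0.1,5,0,0,0],
  ],
)

```text
t: 35.08
tcp_pos: [0.562, 0.3042, 0.0661]
eef_rot: [[0.99, 0.14, 0.001], [0.14, -0.99, 0.0], [0.001, -0.0, -1.0]]
ft_force: [-0.6, -0.1, -1.8]
width: 0.0186
```

Emit:
move_arm(
  targets=[
    [0,0,0.1,0,0,0],
    [0,0,0.1,0,0,0],
    [0,0,0.1,0,0,0],
  ],
)

```text
t: 35.45
tcp_pos: [0.5619, 0.3041, 0.0648]
eef_rot: [[0.99, 0.14, 0.001], [0.14, -0.99, 0.0], [0.001, -0.0, -1.0]]
ft_force: [0.2, -1.2, -1.7]
width: 0.0185
```

Emit:
move_arm(
  targets=[
    [0,0,0.1,0,0,0],
    [0,0,0.1,0,0,0],
    [0,0,0.1,0,0,0],
  ],
)

```text
t: 35.83
tcp_pos: [0.562, 0.3041, 0.0646]
eef_rot: [[0.99, 0.14, 0.001], [0.14, -0.99, -0.0], [0.001, 0.0, -1.0]]
ft_force: [-2.3, -1.1, 5.4]
width: 0.0186
```

Seated. Next I release, rise, and back off to the right, clear of the view.

Emit:
move_arm(
  targets=[
    [0,0,0,0,0,0],
    [0,0,0,0,0,0],
    [0,0,0,0,0,0],
    [0,0,-1,0,0,0],
    [0,0,-5,0,0,0],
    [0,0,-11,0,0,0],
    [0,0,-16,0,0,0],
    [-2,6,-16,0,0,0],
    [-4,12,-16,0,0,0],
    [-6,18,-16,0,0,0],
    [-6,18,-16,0,0,0],
    [-6,18,-16,0,0,0],
  ],
  hand=5,
)

```text
t: 37.33
tcp_pos: [0.5279, 0.1174, 0.2243]
eef_rot: [[0.99, 0.139, 0.001], [0.139, -0.99, 0.001], [0.001, -0.0, -1.0]]
ft_force: [0.1, -0.7, 0.6]
width: 0.0495
```

```bash
python3 - <<'E'
from h import *; from bench import env
a=dict(np.load("top0.npz")); b=env.get_image("top"); c=env.get_image("side")
for n,im in (("start",a),("now",b)):
    P=cloud(im);m=masks(im);v,u=np.indices(P.shape[:2])
    for k,x0,x1 in (("red",175,215),("yellow",140,172)):
        q=m[k]&(u>x0)&(u<x1)&(v>150)&(v<225)&(P[...,2]>.08)&(P[...,2]<.1); print(n,k,q.sum(),np.median(P[q],0).round(4),ray(im,(u[q].mean(),v[q].mean()),.09).round(4),rect(P[q]))
P=cloud(b);h=P[(np.hypot(P[...,0]-.57,P[...,1]+.377)<.05)&(P[...,2]>.038)&(P[...,2]<.055)]; print("hub",rect(h))
for n,s in (("jar",(slice(85,125),slice(295,335))),("brg",(slice(98,128),slice(392,422))),("drv",(slice(100,126),slice(185,272)))): print(n,"mean abs diff",np.abs(a["frame"][s].astype(int)-b["frame"][s]).mean().round(1))
x=cv2.resize(b["frame"][110:255,120:530],(800,283)); y=cv2.resize(c["frame"][140:300,170:400],(440,306)); y=cv2.copyMakeBorder(y,0,0,0,360,0); cv2.imwrite("pics/f.png",np.vstack([x,y]))
s=env.state(); print(s["t"],s["tcp_pos"].round(3),s["ft_force"])
E
```

```text
start red 180 [0.5619 0.3018 0.0936] [0.5622 0.303  0.09  ] (array([562.4, 304. ]), 0.164, array([54.9, 18.1]))
start yellow 174 [0.5487 0.3764 0.0933] [0.5491 0.378  0.09  ] (array([548.9, 377.4]), 0.141, array([53.9, 15.2]))
now red 0 [nan nan nan] [nan nan nan] (array([0., 0.]), 0.0, array([0., 0.]))
now yellow 142 [0.5534 0.3774 0.0938] [0.5526 0.3795 0.09  ] (array([549. , 378.2]), 0.097, array([54.3, 14.3]))
hub (array([ 569.7, -374.2]), 1.57, array([28.8, 28.7]))
jar mean abs diff 10.2
brg mean abs diff 14.4
drv mean abs diff 12.9
37.425 [0.528 0.118 0.224] [-0.67145047 -0.02815288  0.95921616]
  return _methods._mean(a, axis=axis, dtype=dtype,
  ret = um.true_divide(
<stdin>:6: RuntimeWarning: Mean of empty slice.
  ret = ret.dtype.type(ret / rcount)
```

View pics/f.png

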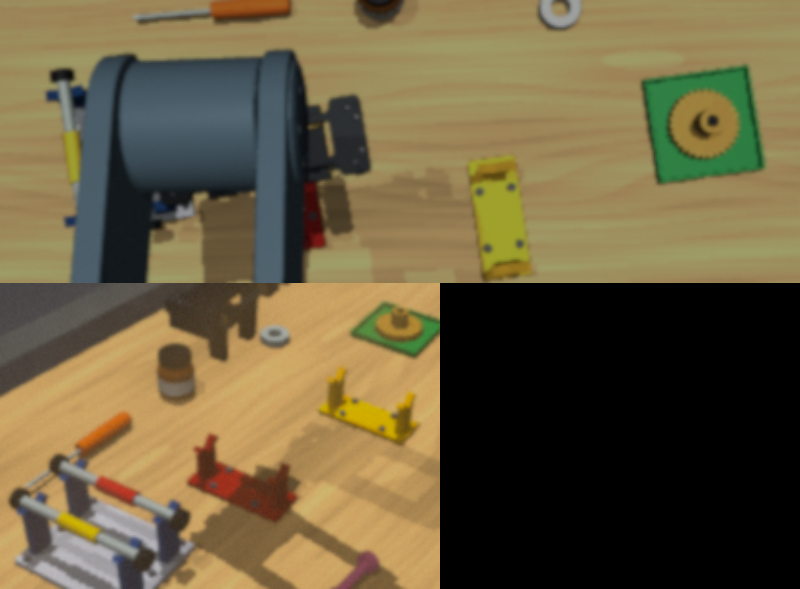

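The side panel shows both shafts back in the blue saddles and the gear in the tray. The arm covers the red shaft in the top view, so I'll back off further for one more numeric check.

Emit:
move_arm(
  targets=[
    [-1,6,0,0,0,0],
    [-2,12,0,0,0,0],
    [-3,18,0,0,0,0],
    [-3,24,0,0,0,0],
    [-3,24,0,0,0,0],
    [-3,24,0,0,0,0],
  ],
)

```text
t: 38.17
tcp_pos: [0.5317, -0.1231, 0.2232]
eef_rot: [[0.99, 0.141, -0.001], [0.141, -0.99, 0.001], [-0.001, -0.001, -1.0]]
ft_force: [-0.7, 0.2, 0.1]
width: 0.0501
```

```bash
python3 - <<'E'
from h import *; from bench import env
b=env.get_image("top")
for n,im in (("now",b),):
    P=cloud(im);m=masks(im);v,u=np.indices(P.shape[:2])
    for k,x0,x1 in (("red",175,215),("yellow",140,172)):
        q=m[k]&(u>x0)&(u<x1)&(v>150)&(v<225)&(P[...,2]>.08)&(P[...,2]<.1); print(n,k,q.sum(),np.median(P[q],0).round(4),ray(im,(u[q].mean(),v[q].mean()),.09).round(4),rect(P[q]))
s=env.state(); print(s["t"],s["tcp_pos"].round(3),s["ft_force"])
E
```

```text
now red 145 [0.5643 0.3015 0.0938] [0.5644 0.303  0.09  ] (array([563.6, 302.7]), 0.149, array([52.8, 13.2]))
now yellow 171 [0.5489 0.3761 0.0934] [0.5495 0.3777 0.09  ] (array([549.2, 377.4]), 0.132, array([54.2, 15.2]))
38.225 [ 0.532 -0.123  0.223] [0.10217547 0.04389124 0.72321753]
```

Both shafts are within about 2 mm of their starting places. Handing in.

```bash
python3 -c "
from bench import env
print(env.finish_job())"
```

```text
the job is handed in; nothing more can be done
None
```

The job is handed in. I parked both shafts on their own rests, set the gear in the green tray, and put each shaft back in the blue saddles it came from. It took about 38 s of the 131 s allowed; the hand-in gives no verdict.

**Last checks:**
- **Shafts:** the last top view puts the red shaft about 2 mm and the yellow shaft about 0.5 mm from where they started. Both are in line with the saddles to about 0.01 rad.
- **Gear:** it lies flat, about 3 mm from the tray's centre.
- **Arm:** the gripper is open and clear of everything.

**Checks that were weak or disagreed:**
- **First final top view:** the arm hid the red shaft and part of the yellow one, so I backed off and measured the shafts again.
- **Jar, screwdriver and bearing:** my before/after image comparison gave differences of 10–14 grey levels. I didn't find the cause or measure how far they moved. They look in place in the last pictures, and the gripper never went close to them.

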